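# Lock a drawbar pin with its R-clip

### The arm

A 7-joint arm with a two-finger parallel gripper is mounted at the origin on the work surface. World frame = base frame: x ahead of the robot, y to its left, z up, the work surface at z = 0. Lengths are in m, angles in rad, forces in N, time in s.
With the tool pointing down it reaches from about 0.4 to 0.875 m from the base axis. Payload 6.5 kg.
Tool frame: the origin (TCP) lies between the finger pads; the fingertips stand 19 mm ahead of it and the grasp point (between the pads) is the TCP (tips_ahead is the distance from the TCP to the fingertips, in m); z points along the fingers, y is the line along which they close (so a half turn about z gives the same grasp; the last joint's range is limited). The gripper opens to 85 mm and grips with 20 to 120 N. Pads are 22 mm wide; open, the fingers measure 114 mm over their backs; the gripper's body (76 mm by 85 mm) begins 54 mm behind the grasp point. The pads swing forward as they close: fully open they stand 13 mm farther back than shut.
Start: joints at [1.164, 0.536, -0.004, 1.538, 0.003, 1.067, -0.071], TCP at [0.217, -0.613, 0.25] pointing down, gripper open.
Joint ranges: [-2.7, 2.7], [-0.37, 2.16], [-1.27, 1.26], [0.24, 2.4], [-1.31, 4.45], [0.19, 1.91], [-2.76, 2.76]. Speed limits (rad/s): [2.39, 2.39, 3.14, 3.14, 3.14, 3.14, 3.14].

### API

Orientations are given as a unit quaternion [x, y, z, w].
In Python, from plant import move_ptp, servo_line, set_joints, set_gripper, pause, ik, snapshot, camera_info, Unreachable, hand_in, read_time_s, read_joints, read_qvel, read_joint_efforts, read_tool_pos, read_eef_rot, read_force, read_torque, read_finger_gap, read_gripper_force, tips_ahead gives the robot as it stands. Calls block until the motion is done:
- move_ptp(position, orientation): joint-space move of the TCP to a pose.
- servo_line(position, max_speed=0.15, rot=None, guard=None): straight line of the TCP; rot=None keeps the orientation; max_speed is the mean speed in m/s. With guard (N) it stops when the force on the tool has changed by that much, and returns True; else False.
- set_joints(angles): joint-space move.
- set_gripper(opening, grip_force=None): opening from 0.0 (shut) to 1.0 (fully open); grip_force is the grip in N (None keeps the last); returns when the fingers have stopped.
- pause(seconds).
- ik(position, orientation): joint angles nearest the present ones, or None.
- snapshot(name): name is "scene" or "top" or "wrist"; returns the picture (384x512x3 uint8, blue, green, red); there is no depth.
- camera_info(name): a dict with "vfov" (degrees; the focal length in pixels is half the picture's height over the tangent of half this angle, whatever the lens; pixels are square), "cx", "cy" (the principal point, pixels), "origin" and "orientation" of the camera in the world. Camera axes: x right, y up, looking along -z (the intrinsics and any distortion apply to the point x, -y, -z); pixel columns grow to the right and rows downward; lengths in m; the calibration is good to about 2 mm. The wrist camera is an equidistant fisheye: a pixel r from the principal point sees the ray r / f radians off the axis. A picture is of the moment at which its call begins: read the wrist's pose just before it. camera_info takes no time and is no camera call; for the wrist camera it gives the pose at the moment of the call.
A pose or a line that the arm cannot do raises Unreachable and nothing moves.
- hand_in(): hands the job in; it is judged then, once.
Readings, each from a call of its own:
- read_time_s(): time.
- read_joints(): joint angles.
- read_qvel(): joint speeds.
- read_joint_efforts(): joint torques, N m.
- read_tool_pos(): TCP position.
- read_eef_rot(): TCP orientation.
- read_force(): force on the tool from outside, world axes, zero at the start.
- read_torque(): the same for the moment, N m.
- read_finger_gap(): opening from 0.0 (shut) to 1.0 (fully open).
- read_gripper_force(): force on a finger pad.
Only numpy, scipy, OpenCV 4.12 (cv2) and the standard library are available. Lean on these libraries where they do the work, as an engineer would, in place of code of your own. Each camera call takes 0.05 s, during which the arm holds its last target. There are 200 camera calls.

### The job

The garden cart's drawbar is being coupled to the clevis in the vise: press the hitch pin fully home, then take the large R-clip from the wooden rack and push its straight leg down through the pin's cross hole until the sprung leg snaps over the shank and the pin lies in the clip's saddle. Feel for the hole and stop as soon as the clip has snapped home, forcing neither pin nor clip; leave the small clip and everything else where it is, and let go of the clip.

Things in the scene. Friction and masses are not known exactly. Their poses are not given: they have to be found in the camera images.
- clevis (a point): on the pin's axis midway between the two cheeks of the steel clevis, a yoke gripped upright in a bench vise; 150 mm above the bench. y points level along the pin from head to free end, z up, x along the drawbar (34 mm high, 14 mm thick). Cheeks' outer faces at y = -25 and +25 mm, round tops 20 mm above the axis; vise jaws 65 mm below it, 100 mm long in y; the vise screw is at -x
- pin (a joint): how far (m) the steel hitch pin stands out of the clevis: 0 = home, head against the cheek. Shank 20 mm thick along clevis y; round head 34 mm in diameter, 8.5 mm thick, its outer face at clevis y = -(33.5 mm + this value). It slides at 4 to 5 N and stops hard at home. It can also roll by up to 17 degrees, so the clip's leg trues it
- clip_grip (a point): coil centre of the large R-clip, a bare steel hairpin of 5 mm wire, 113 mm long, standing coil up in a 48 mm deep slot of the rack, leaning up to 7 degrees. Coil 26 mm in diameter, 10.5 mm thick along y (its axis); z runs up along the straight leg, x from straight to sprung leg. Straight leg's axis at x = -10.5 mm, its cut-off tip at z = -100 mm; the sprung leg is 20 mm shorter, its end flared out
- clip_saddle (a point): on the straight leg's axis, level with the saddle (the sprung leg's bulge): x -10.5, z -52 mm from clip_grip, 48 mm above the tip, same axes. Seated it lies on the pin's axis; the sprung leg may be either side. The leg meets the shank about 27 mm higher and resists with 5 to 10 N; from about 15 mm it snaps over, pulling itself on with up to 10 N; home, it meets a stiff stop
- clip_leg (a joint): how far (rad) the sprung leg is spread: 0 = closed, about 0.07 while it rides over the shank
- rack: pine block 64 mm (x) by 210 mm (y) by 70 mm high, origin under its middle; two slots along x at y = -40 and +40 mm, one with the large clip and one with the small, either way round, and three short steel punches, up to 26 mm above the top, at y = 0 and +-88 mm
- small_clip: an R-clip of the same shape, too small for this pin: 3.8 mm wire, 86 mm long; to be left in the rack
- screwdriver: wooden-handled screwdriver, 210 mm, lying
- hammer: hammer with wooden handle, lying
- wrench: steel spanner, 200 mm, lying
- spare_pin: thin headed pin, 13 mm thick, 64 mm long, lying
- screw_jar: glass jar with steel lid, 84 mm wide, 110 mm tall
- hole_about (a point): a fixed point on the pin's axis, clevis y = 38 mm, same axes: with the pin home its cross hole lies here, give or take 6 mm along y (pins differ: find it by sight or feel); until then it is hidden in the clevis. The hole is upright within 6 degrees, 7 mm wide, mouth flared to 9 mm, on top of the round shank; the pin ends 14 mm beyond it
- grease_pot: white plastic grease pot with red cap, 60 mm wide, 70 mm tall

How it is judged:
By the outcome, as a careful person would: the job done as asked, in the order asked, and still so for the second after the job is handed in, with the robot touching nothing.
It also fails if it takes over 72 s, if anything falls off the work surface, if the arm or the gripper's body presses on something with over 40 N, if the wrist force passes 120 N, or if a joint passes its speed limit or range.

## Working session

There is one attempt and no reset: what is moved stays moved. The work goes in short steps, each a Python script; the robot and the scene stay as the last script left them, time stands still between calls to the robot, and variables do not carry over. Pictures are saved under pics/ and viewed, at most 10 in all, crops included, and the job is handed in when it is done.

```bash
ls; mkdir -p pics; python3 - <<'E'
from plant import *
import cv2,numpy as np
a=snapshot("scene");b=snapshot("top");c=snapshot("wrist")
for n,i in zip("stw",(a,b,c)): cv2.imwrite(f"pics/{n}0.png",i)
for n in("scene","top","wrist"):print(n,camera_info(n))
print(read_time_s(),read_eef_rot(),tips_ahead)
cv2.imwrite("pics/st.png",np.vstack([a,b]) [:, :] if 0 else cv2.resize(np.hstack([a,b]),(800,300)))
E
```

```text
pics
scene {'vfov': 52.61675158429033, 'cx': 251.132550431115, 'cy': 190.38568522384662, 'origin': array([ 1.14307655, -0.14415338,  0.75241645]), 'orientation': array([0.30778634, 0.22846968, 0.56831474, 0.7280711 ])}
top {'vfov': 51.52262462645512, 'cx': 262.0668365506465, 'cy': 189.0039446880251, 'origin': array([ 0.48500065, -0.00512616,  1.12559735]), 'orientation': array([ 2.11915189e-02,  6.60273594e-04, -6.99239993e-01,  7.14572540e-01])}
wrist {'vfov': 65.70646984690485, 'cx': 257.69362425766315, 'cy': 193.06109128669047, 'origin': array([ 0.28990632, -0.58560104,  0.37220571]), 'orientation': array([-0.12640965,  0.08899264, -0.56944182,  0.80736418])}
0.15 [ 9.85513767e-01  1.69594158e-01 -1.70087789e-04 -6.38597142e-04] 0.019
```

View pics/t0.png

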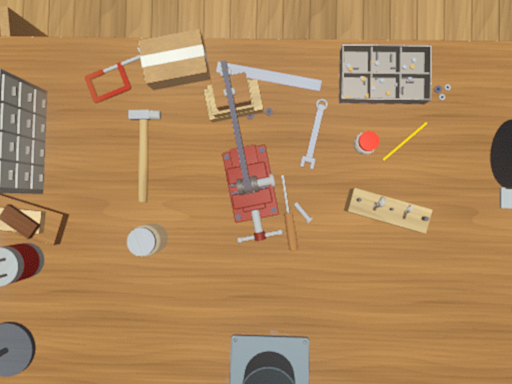

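View pics/s0.png

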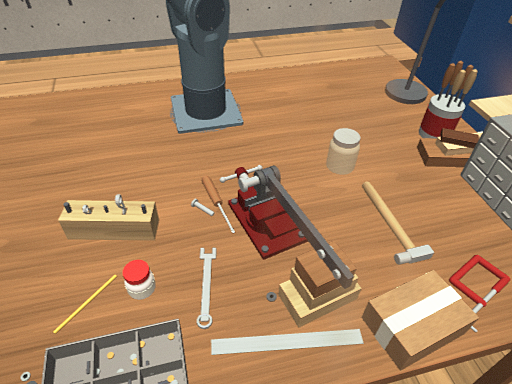

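The top view shows the vise with clevis at about (248,185), the pin head sticking out right at (270,182), and the rack at (390,210) with clips near (379,203) and (407,211). In the scene view the big clip looks to be at (120,200) and the pin head at (245,182).

```bash
cat > h.py <<'E'
from plant import *
import cv2,numpy as np
from scipy.spatial.transform import Rotation as R
from scipy.optimize import least_squares
def ray(n,u,v,ci=None):
    c=ci or camera_info(n); f=192/np.tan(np.radians(c['vfov']/2)); x,y=(u-c['cx']),(v-c['cy'])
    if n=='wrist':
        r=np.hypot(x,y); t=r/f; d=np.array([x/r*np.sin(t),-y/r*np.sin(t),-np.cos(t)])
    else: d=np.array([x/f,-y/f,-1])
    d=R.from_quat(c['orientation']).apply(d/np.linalg.norm(d)); return c['origin'],d
def onz(n,u,v,z,ci=None):
    o,d=ray(n,u,v,ci); return o+d*(z-o[2])/d[2]
def tri(rs):
    A=sum(np.eye(3)-np.outer(d,d) for o,d in rs); b=sum((np.eye(3)-np.outer(d,d))@o for o,d in rs)
    p=np.linalg.solve(A,b); return p,[round(1e3*np.linalg.norm(np.cross(p-o,d)),1) for o,d in rs]
def proj(n,p,ci=None):
    c=ci or camera_info(n); f=192/np.tan(np.radians(c['vfov']/2)); q=R.from_quat(c['orientation']).inv().apply(np.array(p)-c['origin'])
    x,y,z=q[0],-q[1],-q[2]
    if n=='wrist': r=np.hypot(x,y); t=np.arctan2(r,z); return c['cx']+f*t*x/r,c['cy']+f*t*y/r
    return c['cx']+f*x/z,c['cy']+f*y/z
def down(yaw): # tool z down; tool y axis (closing) at yaw from world x... 
    y=np.array([np.cos(yaw),np.sin(yaw),0]); z=np.array([0,0,-1.]); return R.from_matrix(np.c_[np.cross(y,z),y,z]).as_quat()
E
python3 - <<'E'
from h import *
s=cv2.imread('pics/s0.png');t=cv2.imread('pics/t0.png')
def cr(i,u,v,w,h,k): return cv2.resize(i[v:v+h,u:u+w],(400,300),interpolation=cv2.INTER_CUBIC)
g=np.vstack([np.hstack([cr(t,340,175,100,75,4),cr(t,200,145,100,75,4)]),np.hstack([cr(s,55,175,120,90,4),cr(s,210,150,100,75,4)])])
cv2.imwrite('pics/z1.png',g)
for n in((379,203),(407,211),(356,192),(430,224)):print(onz('top',*n,0.09))
print(onz('top',248,185,.15),onz('top',270,182,.15),onz('top',225,65,.15))
E
```

```text
[ 0.48504143 -0.27526873  0.09      ]
[ 0.46606913 -0.34694994  0.09      ]
[ 0.5121531 -0.215921   0.09     ]
[ 0.43409589 -0.40570378  0.09      ]
[0.52212581 0.06014756 0.15      ] [0.53062331 0.00625585 0.15      ] [0.81916696 0.1242738  0.15      ]
```

View pics/z1.png

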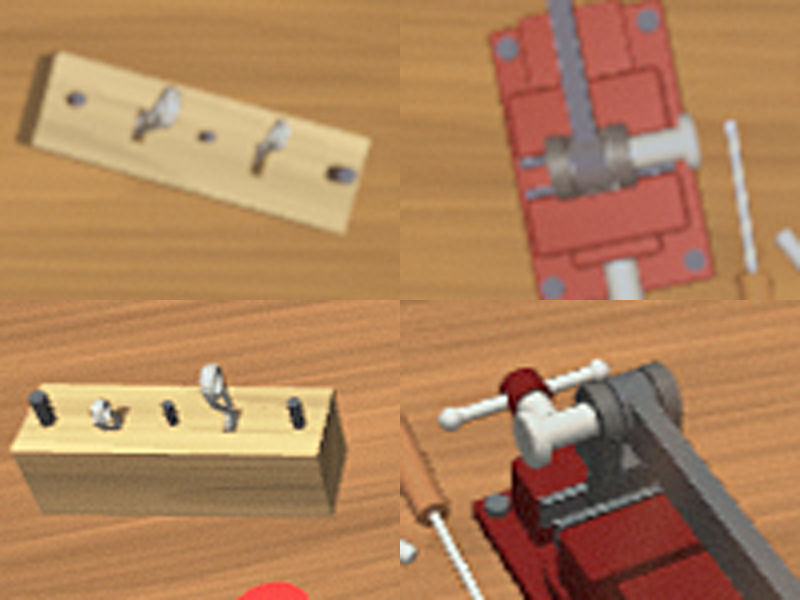

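The crops show the large clip's coil at top (382,201) / scene (119,198), the small clip nearer −y, the pin head's outer face at top (274,180), and the cheek outer faces at columns ~237.5 and 258. The pin head points to world −y, and clevis x roughly follows world +x.

```bash
cat >> h.py <<'E'
def geo():
    b=[onz('top',u,v,.015)[:2] for u,v in((226.75,157),(238,217),(261.75,150),(273.5,210))]
    d=(b[0]-b[1])+(b[2]-b[3]); return np.arctan2(d[1],d[0])
E
python3 - <<'E'
from h import *
a=geo(); X=np.array([np.cos(a),np.sin(a),0]);Y=np.array([-X[1],X[0],0])
c=onz('top',247.75,184.75,.165); h=onz('top',274.25,179.75,.15)
print(np.degrees(a),c,h,(h-c)@Y,(h-c)@X, proj('scene',h), tri([ray('top',382.5,200.7),ray('scene',118.6,198)]))
c[2]=.15
p=-(h-c)@Y
q=down(a)  # tool y along clevis x
print(R.from_quat(q).as_matrix().round(2))
m=R.from_matrix(np.c_[Y,X,[0,0,-1]]).as_quat()
P=c-Y*(p+.011+.035)
print(ik(P+[0,0,.1],m),ik(P,m))
set_gripper(0)
move_ptp(P+[0,0,.10],m); print(read_time_s())
cv2.imwrite('pics/w1.png',snapshot('wrist')); ci=camera_info('wrist'); np.save('w1.npy',ci,allow_pickle=True)
E
```

```text
12.170652853359583 [0.52214761 0.05976381 0.165     ] [ 0.53636395 -0.00404965  0.15      ] -0.06537633819222954 0.00044339993390676434 (np.float64(239.40586653555337), np.float64(184.38391795596635)) (array([ 0.49110981, -0.27196057,  0.12576925]), [np.float64(2.5), np.float64(2.5)])
[[-0.21  0.98  0.  ]
 [ 0.98  0.21  0.  ]
 [ 0.    0.   -1.  ]]
[ 0.46372086  0.42643312 -0.58758898  1.78559862  0.27388967  1.01171606
 -0.01691781] [ 0.42449463  0.560821   -0.54656553  1.86510198  0.38685302  0.82235383
 -0.10924843]
3.2417
```

View pics/w1.png

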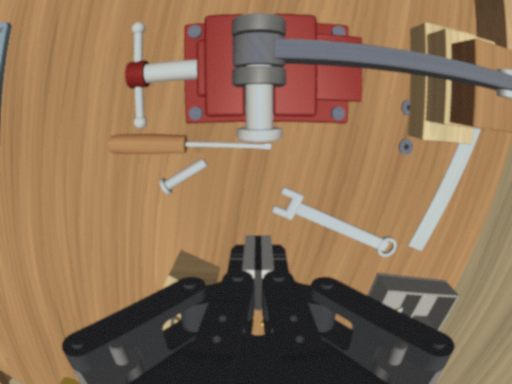

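The wrist view shows the gripper well aligned with the pin: fingers at column 258, pin and head at (259,110–135), clevis at (258,50). Push now.

```bash
python3 - <<'E'
from h import *
a=geo(); X=np.array([np.cos(a),np.sin(a),0]);Y=np.array([-X[1],X[0],0])
c=onz('top',247.75,184.75,.165);c[2]=.15
P0=read_tool_pos(); P=P0.copy(); P[2]=.153
print(servo_line(P,.12,guard=15), read_force())
f0=read_force()
print(servo_line(c-Y*.052+[0,0,.003],.05,guard=14)); t=read_tool_pos()
print((t-c)@Y,(t-c)@X,(read_force()-f0)@Y,read_time_s())
r=servo_line(c-Y*.034+[0,0,.003],.015,guard=12); t=read_tool_pos()
print(r,t,(t-c)@Y,(t-c)@X,(read_force()-f0)@Y,read_time_s())
t2=t-Y*.002; servo_line(t2,.02)
np.save('w2.npy',camera_info('wrist'),allow_pickle=True);cv2.imwrite('pics/w2.png',snapshot('wrist'));cv2.imwrite('pics/s2.png',snapshot('scene'))
E
```

```text
False [ 0.22863771 -0.54701446  1.10657978]
False
-0.051910679540826475 -8.453137605324461e-05 -1.4649158341077275 5.6167
True [0.53050122 0.0187358  0.15269698] -0.041867007426923716 -0.00048383699579484 1.6316163760705307 6.4667
```

View pics/w2.png

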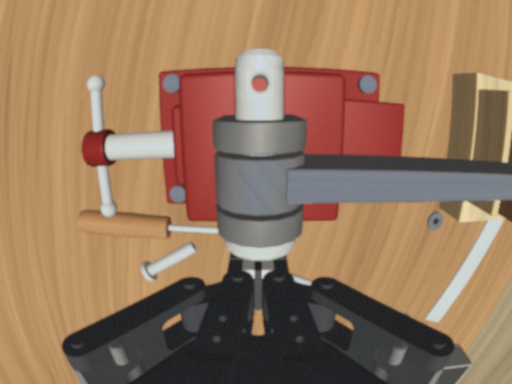

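The pin head now sits against the cheek (row ~245). The cross hole is visible at (260,83) on the shank, and the pin end is at row 50.

```bash
python3 - <<'E'
from h import *
a=geo(); X=np.array([np.cos(a),np.sin(a),0]);Y=np.array([-X[1],X[0],0])
c=onz('top',247.75,184.75,.165);c[2]=.15
ci=np.load('w2.npy',allow_pickle=True).item(); im=cv2.imread('pics/w2.png')
roi=im[65:105,245:277].astype(int); m=((roi[...,2]-roi[...,1]>40)|(roi.sum(2)<300)).astype(np.uint8)
n,l,s,ce=cv2.connectedComponentsWithStats(m); print(s,ce)
i=1+np.argmax(s[1:,4]); u,v=ce[i]+[245,65]
hp=onz('wrist',u,v,.1585,ci); print('hole',u,v,hp,(hp-c)@Y,(hp-c)@X)
w=im[:,:,:].astype(int)
for row in(62,70,100,108):
    r=w[row,215:305]; k=np.where((r.min(1)>120))[0]+215; 
    L=onz('wrist',k[0],row,.15,ci);Rr=onz('wrist',k[-1]+1,row,.15,ci); print(row,k[0],k[-1],((L+Rr)/2-c)@X,((L+Rr)/2-c)@Y,np.linalg.norm(L-Rr))
col=w[40:60,260]; print(col.min(1)); e=onz('wrist',260,50,.15,ci); print('end',(e-c)@Y)
t=np.array([0.53050122,0.0187358,0]); print('face home y by contact',(t-c)@Y+.011,'TCP now',read_tool_pos(),(read_tool_pos()-c)@X, read_force())
E
```

```text
[[   0    0   32   40 1108]
 [   7   12   15   15  172]] [[15.73104693 19.57129964]
 [14.01162791 19.04069767]]
hole 259.01162790697674 84.04069767441861 [0.51290537 0.1010536  0.1585    ] 0.042310247238753124 -0.00032962520119581923
62 236 282 -0.00010731734870392442 0.052179620056865154 0.019293372416554485
70 236 282 -0.00010967774143275081 0.04877094719267253 0.019310474965020037
100 236 282 -0.00011521044326143472 0.036107397134203675 0.01945790236963924
108 236 282 -0.00011581376002002133 0.03273964950512045 0.019519610789287045
[ 97  97  99  96  97  94  98 105 138 170 182 184 188 189 199 204 207 207
 207 207]
end 0.05721468045099462
face home y by contact -0.030867004418598982 TCP now [0.53089766 0.01717999 0.15264966] -0.0004243044133311 [0.80062938 0.10197264 0.14242665]
```

```bash
cat >> h.py <<'E'
def pose(x): # tool x along horizontal dir x, pointing down
    x=np.array(x,float); x/=np.linalg.norm(x); z=np.array([0,0,-1.]); return R.from_matrix(np.c_[x,np.cross(z,x),z])
E
python3 - <<'E'
from h import *
a=geo(); X=np.array([np.cos(a),np.sin(a),0]);Y=np.array([-X[1],X[0],0])
p1,p2=onz('top',355,187.5,.07),onz('top',432.5,209.5,.07)
ry=(p1-p2)/np.linalg.norm(p1-p2); rx=np.array([ry[1],-ry[0],0]); print('rack yaw',np.degrees(np.arctan2(rx[1],rx[0])))
np.save('rx.npy',rx)
hole=np.array([.51290537,.1010536,.15])
for s in(1,-1):
    print(s,ik(np.array([.491,-.272,.126]),pose(s*rx).as_quat()),ik(hole+[0,0,.052],pose(s*X).as_quat()))
t=read_tool_pos(); servo_line(t-Y*.03,.15); servo_line(t-Y*.03+[0,0,.1],.2)
move_ptp(np.array([.491,-.272,.215])-.0*rx,pose(rx).as_quat()); set_gripper(.55)
np.save('w3.npy',camera_info('wrist'),allow_pickle=True);cv2.imwrite('pics/w3.png',snapshot('wrist'));print(read_time_s(),read_tool_pos())
E
```

```text
rack yaw -14.771248359172539
1 [ 0.43968813  0.55355176 -0.01831694  1.86653662  0.01457627  0.72163197
 -1.41544029] [-0.10802151  0.39387478 -0.21458775  1.90800651  0.10891398  0.85081396
 -1.7369776 ]
-1 [ 0.96578295  0.67664893 -0.73476084  1.83465502  0.5866751   0.86072495
  1.2561443 ] [ 0.44901102  0.57403367 -0.96548441  1.87764109  0.56322705  0.99058992
  1.01740876]
9.6 [ 0.49101824 -0.27197544  0.21503996]
```

View pics/w3.png

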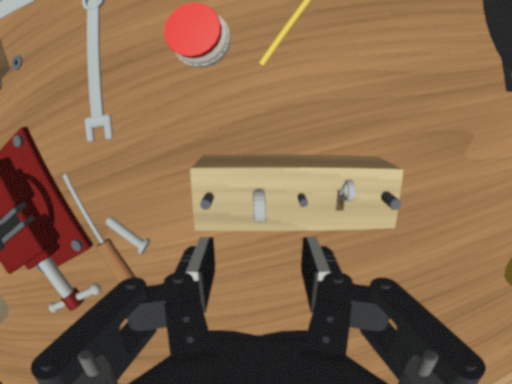

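The wrist view is square with the rack. The large clip's coil is edge-on at about (259,205) and the small clip at (347,190), with punches at (207,201), (303,200) and (391,200).

```bash
python3 - <<'E'
from h import *
rx=np.load('rx.npy'); ci=np.load('w3.npy',allow_pickle=True).item(); im=cv2.imread('pics/w3.png').astype(int)
r=im[180:232,240:280]; m=((r.max(2)-r.min(2)<28)&(r.min(2)>110)).astype(np.uint8)
n,l,s,ce=cv2.connectedComponentsWithStats(m);i=1+np.argmax(s[1:,4]);x,y,w,h,A=s[i];print(s[i],ce[i])
u,v=240+x+w/2,180+y+h/2
g=onz('wrist',u,v,.122,ci); print(u,v,g,tri([ray('wrist',u,v,ci),ray('scene',118.6,198),ray('top',382.5,200.7)]))
q=pose(rx).as_quat(); ry=np.array([-rx[1],rx[0],0])
print('off',(g-read_tool_pos())@ry,(g-read_tool_pos())@rx)
move_ptp([g[0],g[1],.18],q)
hit=servo_line([g[0],g[1],.123],.1,guard=8); print(hit,read_tool_pos(),read_force())
if not hit:
    set_gripper(0,70); print(read_finger_gap(),read_gripper_force(),read_force(),read_tool_pos())
    np.save('w4.npy',camera_info('wrist'),allow_pickle=True);cv2.imwrite('pics/w4.png',snapshot('wrist')); cv2.imwrite('pics/s4.png',snapshot('scene'));print(read_time_s())
E
```

```text
[ 13  11  13  32 363] [19.03856749 26.40220386]
259.5 207.0 [ 0.48765417 -0.27253934  0.122     ] (array([ 0.4901961 , -0.27234226,  0.12543474]), [np.float64(1.3), np.float64(2.8), np.float64(2.3)])
off -0.0014029692110785065 -0.003109117276047047
False [ 0.48817194 -0.27277503  0.12363035] [ 0.106867   -0.21292039 -0.42319016]
0.1078843759029263 69.13470268249512 [-0.57806425  0.3809287   2.9671751 ] [ 0.48805848 -0.27288676  0.12355999]
11.1
```

```bash
python3 - <<'E'
from h import *
t=read_tool_pos(); print(servo_line([t[0],t[1],.205],.1,guard=15),read_force()); 
q=pose([0,1,0])
servo_line([t[0],t[1],.25],.2); move_ptp([.52,-.13,.27],q.as_quat()); pause(.2)
im=snapshot('scene');print(read_time_s(),read_tool_pos(),read_finger_gap())
np.save('tp.npy',[*read_tool_pos(),*read_eef_rot()])
t=read_tool_pos(); u,v=map(int,proj('scene',t)); print(u,v,proj('scene',t-[0,0,.1]))
cv2.imwrite('pics/s5.png',im)
k=im[v-20:v+70,u-60:u+60]; cv2.imwrite('pics/s5c.png',cv2.resize(k,None,fx=6,fy=6,interpolation=cv2.INTER_CUBIC))
E
```

```text
False [ 0.40074792  0.22112416 -1.1729596 ]
13.9667 [ 0.51990348 -0.13031767  0.26984733] 0.10919831492018148
175 145 (np.float64(180.7267028997006), np.float64(182.07662668470329))
```

View pics/s5c.png

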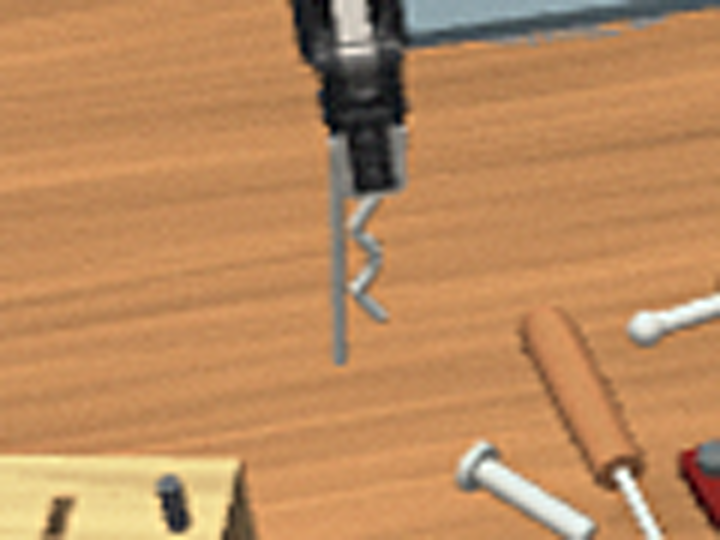

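The clip is held with the straight leg on the −tool‑x side, running from crop (334,145) to (341,362); the sprung leg is on the right.

```bash
python3 - <<'E'
from h import *
tp=np.load('tp.npy'); t=tp[:3]; T=R.from_quat(tp[3:]); n=T.as_matrix()[:,1]
im=cv2.imread('pics/s5.png').astype(int); u0,v0=175-60,145-20
big=cv2.resize(im[v0:v0+90,u0:u0+120].astype(np.uint8),None,fx=6,fy=6,interpolation=cv2.INTER_CUBIC)
S=cv2.cvtColor(big,cv2.COLOR_BGR2HSV)[...,1].astype(float)
pts=[]
for row in range(205,360,6):
    w=np.clip(110-S[row,322:352],0,None); 
    if w.sum()>0: pts.append(((w*np.arange(322,352)).sum()/w.sum(),row))
pts=np.array(pts); colS=S[345:380,338:344].mean(1).round(); print(colS)
k=np.polyfit(pts[:,1],pts[:,0],1); print(k,np.abs(np.polyval(k,pts[:,1])-pts[:,0]).max())
def pl(c,r):
    o,d=ray('scene',(c+.5)/6-.5+u0,(r+.5)/6-.5+v0); p=o+d*((t-o)@n)/(d@n); return T.inv().apply(p-t)
for r in(205,280,364):print(r,pl(np.polyval(k,r),r)*1e3)
E
```

```text
[ 16.  17.  18.  18.  18.  20.  20.  20.  21.  23.  24.  24.  24.  27.
  29.  30.  27.  22.  33.  63.  89. 110. 127. 140. 148. 151. 150. 148.
 144. 140. 139. 139. 138. 137. 138.]
[1.26813596e-02 3.34634322e+02] 2.181032498945399
205 [-1.25766444e+01  5.57653311e-14  3.16959982e+01]
280 [-1.65165137e+01  6.02108284e-16  6.50676697e+01]
364 [-2.12090243e+01  1.37133602e-13  1.04814400e+02]
```

```bash
cat >> h.py <<'E'
a=geo(); X=np.array([np.cos(a),np.sin(a),0]);Y=np.array([-X[1],X[0],0])
PHI=np.arctan(8.63/73.1)
RG=pose(X)*R.from_rotvec([0,PHI,0]); RT=np.array([-.0212,0,.1047])
hole=np.array([.51290537,.1010536,.160])
def tcp(tip): return np.array(tip)-RG.apply(RT)
def tipnow(): return read_tool_pos()+R.from_quat(read_eef_rot()).apply(RT)
E
python3 - <<'E'
from h import *
q=RG.as_quat(); print(ik(tcp(hole+[0,0,.012]),q),ik(tcp(hole-[0,0,.045]),q))
move_ptp(tcp(hole+[0,0,.05]),q); servo_line(tcp(hole+[0,0,.008]),.1,guard=10); pause(.2)
np.save('w6.npy',camera_info('wrist'),allow_pickle=True)
w=snapshot('wrist');s=snapshot('scene');print(read_time_s(),tipnow(),read_force(),read_finger_gap())
cv2.imwrite('pics/w6.png',w);cv2.imwrite('pics/s6.png',s)
print(proj('wrist',hole),proj('scene',hole))
u,v=map(int,proj('scene',hole)); U,V=map(int,proj('wrist',hole))
def cr(i,u,v,w,h): 
    u=np.clip(u-w//2,0,512-w);v=np.clip(v-h//2,0,384-h); print(u,v); return cv2.resize(i[v:v+h,u:u+w],(400,400),interpolation=cv2.INTER_CUBIC)
cv2.imwrite('pics/z6.png',np.hstack([cr(s,u,v,80,80),cr(w,U,V,160,160)]))
E
```

```text
[ 0.03671727  0.26558894 -0.37874363  1.89566617  0.14258679  0.88595946
 -1.76668882] [-0.0114145   0.33455164 -0.3286056   1.95669451  0.17284498  0.75690706
 -1.79441736]
16.3583 [0.51329348 0.10113617 0.16852236] [ 0.2781477  -0.30605669 -0.32107547] 0.11002101428901992
(np.float64(258.03336326295187), np.float64(219.98391762500958)) (np.float64(281.48574254940877), np.float64(167.00170294498835))
241 127
178 139
```

View pics/z6.png

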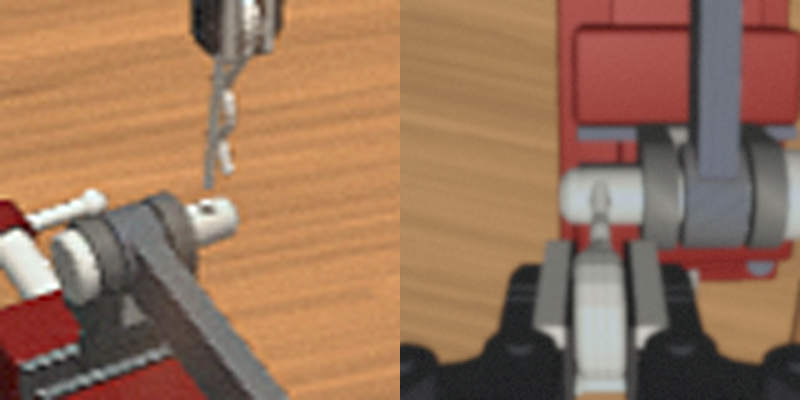

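In the scene crop the hole is at (208,208) and the leg tip right above it at (208,188). In the wrist crop the leg is over the shank's mid-line. Feel downwards.

```bash
python3 - <<'E'
from h import *
f0=read_force()
def probe(dx,dy,zt=.148):
    b=hole+X*dx+Y*dy
    servo_line(tcp([b[0],b[1],.1665]),.05)
    hit=servo_line(tcp([b[0],b[1],zt]),.02,guard=3); t=tipnow(); d=t-b
    print(dx,dy,hit,'z',t[2].round(4),'off',(d@X).round(4),(d@Y).round(4),(read_force()-f0).round(1),round(read_time_s(),1))
    return hit,t[2]
for dx,dy in((0,0),(.0015,0),(-.0015,0),(0,.0015),(0,-.0015),(.003,0),(0,.003),(0,-.003),(-.003,0)):
    h,z=probe(dx,dy)
    if not h or z<.154: np.save('off.npy',[dx,dy]); print('IN');break
    if read_time_s()>32: break
E
```

```text
0 0 False z 0.1481 off 0.0002 0.0 [ 0.9  0.3 -0.2] 17.7
IN
```

```bash
python3 - <<'E'
from h import *
f0=read_force(); tip=hole.copy()
h=servo_line(tcp([tip[0],tip[1],.131]),.03,guard=6);t=tipnow();print(h,t[2],(read_force()-f0).round(1))
z=.131
while z>.1125 and not h:
    z-=.002; h=servo_line(tcp([tip[0],tip[1],z]),.015,guard=14)
    f=read_force()-f0; t=tipnow(); print(round(z,4),h,t[2].round(4),'Fx',(f@X).round(1),'Fy',(f@Y).round(1),'Fz',f[2].round(1),read_torque().round(2),round(read_time_s(),1))
    if f[2]>16 or max(abs(f@X),abs(f@Y))>12: break
E
```

```text
False 0.13099401378561518 [ 0.5  0.2 -0.3]
0.129 False 0.129 Fx 1.9 Fy -0.5 Fz -0.6 [ 0.08 -0.39 -0.01] 18.7
0.127 False 0.1272 Fx 0.1 Fy 0.4 Fz 0.9 [ 0.18 -0.54  0.02] 19.0
0.125 False 0.1253 Fx 3.5 Fy 0.4 Fz 2.1 [ 0.18 -1.07  0.02] 19.2
0.123 False 0.1236 Fx 4.7 Fy -0.3 Fz 2.2 [ 0.37 -1.46  0.03] 19.5
0.121 False 0.1217 Fx 4.7 Fy 0.1 Fz 3.7 [ 0.33 -1.56 -0.01] 19.8
0.119 False 0.1197 Fx 5.0 Fy 0.4 Fz 2.2 [ 0.34 -1.62 -0.02] 20.1
0.117 False 0.1178 Fx 5.0 Fy -0.1 Fz 2.8 [ 0.33 -1.58  0.02] 20.4
0.115 False 0.1158 Fx 5.5 Fy 0.2 Fz 2.4 [ 0.38 -1.62 -0.05] 20.7
0.113 False 0.1135 Fx 7.0 Fy 0.7 Fz 0.8 [ 0.39 -1.86 -0.06] 20.9
0.111 False 0.1112 Fx 8.9 Fy -0.3 Fz -3.8 [ 0.53 -2.08 -0.03] 21.2
```

```bash
python3 - <<'E'
from h import *
b=hole.copy(); z=.111; f00=np.array([.9,.2,-.4])*0
dx=0;prev=None
while z>.096:
    z-=.001
    f=read_force(); 
    if f@X>5: dx+=.0004
    if f@X<-5: dx-=.0004
    p=b+X*dx; h=servo_line(tcp([p[0],p[1],z]),.012,guard=9)
    f=read_force(); t=tipnow(); print(round(z,4),h,t[2].round(4),'dx',round(dx,4),'Fx',(f@X).round(1),'Fy',(f@Y).round(1),'Fz',f[2].round(1),round(read_time_s(),1))
    if f[2]>6 or h or abs(f@X)>14: break
E
```

```text
0.11 False 0.1097 dx 0.0004 Fx 10.0 Fy 0.5 Fz -7.0 21.5
0.109 False 0.1084 dx 0.0008 Fx 8.3 Fy 0.7 Fz -8.0 21.7
0.108 False 0.1071 dx 0.0012 Fx 8.5 Fy -0.3 Fz -9.7 22.0
0.107 False 0.1061 dx 0.0016 Fx 7.0 Fy -0.1 Fz -8.8 22.2
0.106 False 0.1049 dx 0.002 Fx 7.9 Fy 0.5 Fz -8.1 22.5
0.105 False 0.1039 dx 0.0024 Fx 7.0 Fy -0.8 Fz -6.8 22.7
0.104 False 0.1032 dx 0.0028 Fx 5.1 Fy 0.3 Fz -6.0 23.0
0.103 False 0.1025 dx 0.0032 Fx 2.1 Fy -0.5 Fz -4.7 23.2
0.102 False 0.1018 dx 0.0032 Fx 0.7 Fy 0.1 Fz -2.4 23.5
0.101 False 0.1009 dx 0.0032 Fx -1.0 Fy -0.0 Fz -1.5 23.7
0.1 False 0.0998 dx 0.0032 Fx -2.0 Fy -0.9 Fz -1.0 24.0
0.099 False 0.0988 dx 0.0032 Fx -2.4 Fy -0.1 Fz -2.3 24.2
0.098 False 0.0978 dx 0.0032 Fx -2.8 Fy -0.0 Fz -1.6 24.5
0.097 False 0.0969 dx 0.0032 Fx -3.9 Fy 0.2 Fz -0.3 24.7
0.096 False 0.0962 dx 0.0032 Fx -4.6 Fy 0.6 Fz 3.2 25.0
```

```bash
python3 - <<'E'
from h import *
s=snapshot('scene');w=snapshot('wrist'); cv2.imwrite('pics/s7.png',s)
def cr(i,u,v,w,h): return cv2.resize(i[v:v+h,u:u+w],(400,400),interpolation=cv2.INTER_CUBIC)
cv2.imwrite('pics/z7.png',np.hstack([cr(s,251,125,60,60),cr(w,178,139,160,160)])); print(read_finger_gap(),tipnow(),read_tool_pos())
E
```

```text
0.10857015146792613 [0.51598182 0.10173174 0.09612989] [0.52456818 0.10358857 0.20259282]
```

View pics/z7.png

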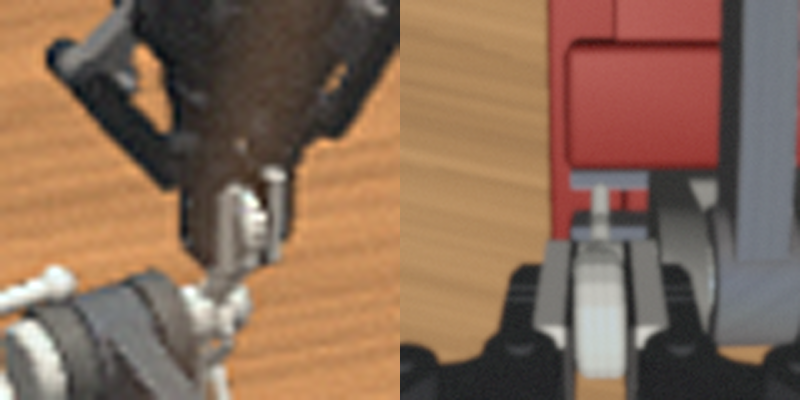

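The sprung leg wraps the shank, with its bulge below the shank end at crop (215,345), and the gripper stays clear of the clevis. Confirm the stop gently.

```bash
python3 - <<'E'
from h import *
b=hole+X*.0028; z=.096
for i in range(4):
    z-=.0005; h=servo_line(tcp([b[0],b[1],z]),.01,guard=6); f=read_force(); print(round(z,4),h,tipnow()[2].round(4),(f@X).round(1),(f@Y).round(1),f[2].round(1),read_finger_gap())
    if h or f[2]>8: break
E
```

```text
0.0955 False 0.0959 -4.1 -0.0 7.0 0.10922800417586787
0.095 False 0.0956 -4.2 -0.6 7.2 0.10943960572764741
0.0945 False 0.0954 -6.0 0.1 9.5 0.10918590516214136
```

```bash
python3 - <<'E'
from h import *
b=hole+X*.0028
servo_line(tcp([b[0],b[1],.0962]),.02); print(read_force()); set_gripper(.32); print(read_force(),read_finger_gap())
t=read_tool_pos(); zt=R.from_quat(read_eef_rot()).apply([0,0,1])
print(servo_line(t-zt*.10,.12,guard=6)); servo_line(t-zt*.10+[-.05,-.13,.03],.2); pause(.3)
s=snapshot('scene');w=snapshot('wrist');print(read_time_s(),read_force())
np.save('w8.npy',camera_info('wrist'),allow_pickle=True);cv2.imwrite('pics/s8.png',s);cv2.imwrite('pics/w8.png',w)
cv2.imwrite('pics/z8.png',np.hstack([cv2.resize(s[120:195,240:315],(400,400),interpolation=cv2.INTER_CUBIC),cv2.resize(w,(400,300))[:, :].copy() if 0 else cv2.resize(w[:,64:448],(400,400))]))
E
```

```text
[-4.33169366 -1.19294423  4.31532873]
[-1.13146769  0.21120902  0.06654344] 0.3208541830931681
False
28.6417 [-0.71323041 -0.6034033   0.52854866]
```

View pics/z8.png

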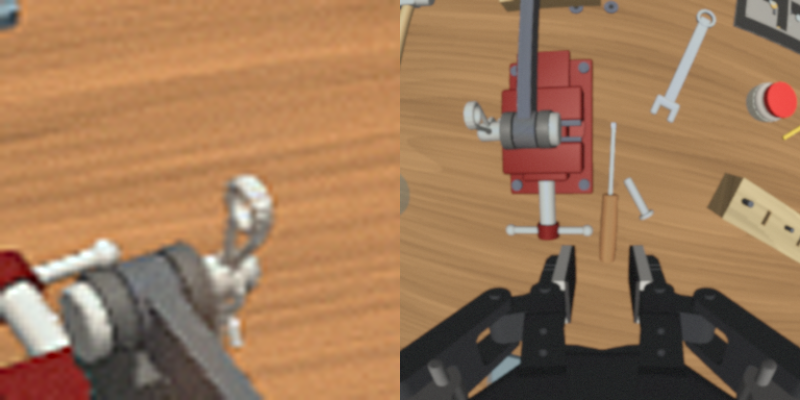

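The clip stands on the pin with its coil at scene (286,158) / wrist (136,110). The sprung leg is over the shank and the head is against the cheek. Check the coil height once.

```bash
python3 - <<'E'
from h import *
ci=np.load('w8.npy',allow_pickle=True).item()
p,e=tri([ray('scene',286.3,158.1),ray('wrist',136,110.4,ci)]); d=p-hole; print(p,e,d@X,d@Y,p[2]-.15)
E
```

```text
[0.52641214 0.10393904 0.19655029] [np.float64(1.3), np.float64(1.3)] 0.01381150879364935 -2.6970011183108314e-05 0.046550289976994313
```

```bash
python3 -c "
from plant import *
print(hand_in())"
```

```text
the job is handed in; nothing more can be done
None
```

The hitch pin is pressed home, and the large R-clip is through its cross hole and snapped over the shank, released and handed in at about 29 s. My last camera check read the coil about 5 mm low, but the clip had already met its stop at under 10 N, so I took it as seated.

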